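# Open the push-and-turn safety bottle and park its cap

### The arm

A 6-joint arm with a two-finger parallel gripper is mounted at the origin on a cart in front of the work surface, level with it; the furniture and walls round the work are solid. World frame = base frame: x ahead of the robot, y to its left, z up, the work surface at z = 0. Lengths are in mm, angles in rad, forces in N, time in s.
With the tool pointing down it reaches from about 275 to 750 mm from the base axis. Payload 10.2 kg.
Tool frame: the origin (TCP) lies at the very end of the fingers, on their centre line; the grasp point (between the pads) lies 19 mm behind it; z points along the fingers, y is the line along which they close (so a half turn about z gives the same grasp; the last joint's range is limited). The gripper opens to 85 mm and grips with 20 to 120 N. Pads are 22 mm wide; open, the fingers measure 114 mm over their backs; the gripper's body (76 mm by 85 mm) begins 54 mm behind the grasp point. The pads swing forward as they close: fully open they stand 13 mm farther back than shut.
Start: joints at [-1.544, 0.313, 1.498, -0, 1.331, -0.223], TCP at [129.772, -508.714, 231.294] pointing down, gripper open.
Joint ranges: [-2.94, 2.94], [-0.97, 2.17], [0.19, 2.56], [-1.23, 4.37], [0.02, 3.11], [-2.88, 2.88]. Speed limits (rad/s): [2.39, 2.39, 3.01, 3.14, 3.14, 3.14].

### API

Orientations are given as a unit quaternion [w, x, y, z].
In Python, from rig import monitor, eyes, job gives the robot as it stands. The module is installed in compiled form; this text tells all that it offers.
- The arm moves only by the tool send_rows, never from a script. Its argument "targets" is one flat list of numbers, 7 for each row, row after row: the turn, a rotation vector about the tool's x, y, z in degrees, then the shift along the tool's x, y, z in units of 60 mm (1.0 is 60 mm), then the opening, from -1 (shut) to 1 (fully open), so that 0 is half open. A call has 1 to 5 rows; each row shifts and turns the commanded pose from where the row before left it, along the tool's axes as they then stand; what a row does not reach is not made up. A row lasts 1/8 s, in which the tool goes at most 62.5 mm and 10.7 degrees, less where a joint would pass 70% of its speed; a pose out of reach is approached as far as the arm can. A call is refused whole if a number of a shift passes 1 or a number of a turn 10.7, either way. A call with a gripper value outside its range is refused whole. The fingers move at their own pace and stop on an object; "newtons" is the grip in N (left out, the last holds). Time passes only in rows, so rows that do not move let the fingers close. It gives the time, the measured TCP pose, the force, the opening and the grip force at its end, in the units of the state.
- monitor.sense(): the state, without advancing time (a new reading comes with each control period).
- eyes.capture(name): name is "side" or "top" or "wrist"; returns a dict with "img" (480x640x3 uint8, red, green, blue), "K" (3x3 intrinsics, pixels), "distortion" ([k1, k2, p1, p2, k3] as OpenCV has them; the pictures are not rectified), "R" (3x3) and "t" (3): a world point X has camera coordinates R X + t. Camera axes: x right, y down, z forward; pixel columns grow to the right and rows downward; lengths in mm; the calibration is good to about 2 mm. A picture is of the moment at which its call begins. There is no depth.
- job.finish_job(): hands the job in; it is judged then, once.
The state is a dict: "time_s": time; "joints": joint angles; "dq": joint speeds; "tau": joint torques, N m; "eef_pos": TCP position; "ee_rot": TCP orientation; "force": force on the tool from outside, world axes, zero at the start; "wrist_torque": the same for the moment, N m; "grip_width": opening from 0.0 (shut) to 1.0 (fully open); "grip_force": force on a finger pad.
Only numpy, scipy, OpenCV 4.12 (cv2) and the standard library are available. Lean on these libraries where they do the work, as an engineer would, in place of code of your own. Each camera call takes 0.05 s, during which the arm holds its last target. There are 200 camera calls.

### The job

Open the amber bottle in the clamp holder: its safety cap only comes free if you press it down against its spring and turn it counter-clockwise, seen from above, while it is down, without forcing it. Then lift the cap straight off and set it gently, right way up, over the post of the round cap stand, and let go. Leave the small bottles and the beaker standing where they are.

Things in the scene. Friction and masses are not known exactly. Their poses are not given: they have to be found in the camera images.
- bottle: Amber bottle clamped in a fixed holder (grey plate 116 mm square). Body 64 mm across up to z 72 mm, shoulder ends at 88 mm, neck up to 141 mm under the cap. Origin: on its axis at the bench top; z up; x points to the red mark on the black clamp band. Three lugs of the cap lock in the neck: without pressing it will neither turn nor lift. More than 45 N between cap and bottle damages it.
- neck_lip (a point): Top centre of the neck, inside the cap, up to 141 mm above the bench. The cap's spring starts to give at 1.5 to 9.5 N and yields at 0.65 N per mm; the lugs are clear of the locking teeth at 12 N, the cap meets a solid stop at 13 N. The depth is hidden and differs per bottle: teeth cleared 4 to 16 mm down, solid stop 1 mm lower. Only the forces are the same: 15 to 22 N holds it safely down.
- free_mark (a point): Green mark on the clamp band, 36 mm from the bottle's axis, 63 degrees counter-clockwise (from above) from the red mark: where the cap's red pointer should be for lifting off. Held down, the cap turns from 0; it is free from 46 degrees on and meets an end stop at 80. Once free, the spring raises it a few mm when let up, and it lifts straight off; clockwise it does not turn.
- cap: White fluted round cap, 48 mm across, 44 mm tall, about 75 g, red pointer line on top. Origin: centre of its lower rim; z up through its top; x along the pointer. Locked: x points to the red mark within 7 degrees, rim 109 mm above the bench. Open below: bore 42 mm, lugs reach in to 16 mm from the axis, sprung liner 19 mm above the rim. Must rise 34 mm to clear the neck.
- cap_stand: White disc 84 mm across and 8 mm thick, fixed, with a blue post in its middle, 23 mm across, tapered at the tip, top 19 mm above the bench. Origin: on its axis at the bench top. The cap goes over the post and rests with its rim on the disc, 8 mm above the bench.
- stain_brown: Bystander: brown dropper bottle with black bulb, 33 mm across, 88 mm tall. Origin: centre of its underside.
- beaker: Bystander: small clear beaker, 45 mm across, 57 mm tall. Origin: centre of its underside.
- oil_bottle: Bystander: small pale dropper bottle with black bulb, 28 mm across, 74 mm tall. Origin: centre of its underside.
Not all that is in view belongs to the job. Leave any blue or yellow look-alike of the cap alone.

How it is judged (in metres and radians):
On the way, in this order (a step that is already met when the one before it is completed fails the run):
1. the cap has been turned out of its lock, at least 43 degrees, while still on the neck (angle between the x axis of cap and the x axis of bottle, either way round above 0.75 rad and horizontal distance between cap and bottle below 0.005 m and z of cap in the frame of bottle below 0.122 m), for 0.05 s.
2. the cap is lifted clear above the neck, still over it (z of cap in the frame of bottle above 0.143 m and horizontal distance between cap and bottle below 0.03 m), for 0.02 s.
At the end, for the whole second after the job is handed in: The cap stands upright (within 0.1 rad) and at rest on the disc of the cap stand, over the post: its axis within 9 mm of the post's, its rim 5 to 11 mm above the bench (horizontal distance between cap and cap_stand below 0.009 m and z of cap in the frame of cap_stand between 0.005 and 0.011 m and angle between cap's own z axis and vertical below 0.1 rad and linear speed of cap below 0.02 m/s); the robot touches nothing.
It fails at once if cap and bottle pressed or forced against each other with more than 45 N (contact force between cap and bottle above 45 N).
It fails at once if cap dropped or rammed onto the stand (more than 60 N) (contact force between cap and cap_stand above 60 N).
It fails at once if cap let fall onto the stand or bench (moving faster than 0.4 m/s below 100 mm with no finger on it) (z of cap in the frame of cap_stand below 0.1 m and linear speed of cap above 0.4 m/s and contact force between cap and the fingers below 0.1 N).
It fails at once if a bystander moved more than 20 mm (distance of any of stain_brown, beaker, oil_bottle from where it was at the start of the episode above 0.02 m).
It also fails if it takes over 51 s, if anything falls off the work surface, if the arm or the gripper's body presses on something with over 40 N, if the wrist force passes 120 N, or if a joint passes its speed limit or range.

## Working session

There is one attempt and no reset: what is moved stays moved. The work goes in short steps, Python scripts to look and compute and a tool call to move; the robot and the scene stay as the last step left them, time stands still between calls to the robot, and variables do not carry over. Pictures are saved under pics/ and viewed, at most 10 in all, crops included, and the job is handed in when it is done.

Besides the shell and the picture viewer there is one more tool, called by a JSON object that holds its "method" and its "body". send_rows: Moves the arm, as the interface text tells. Its arguments: {"type":"object","properties":{"targets":{"type":"array","items":{"type":"number"}},"newtons":{"type":"number"}},"required":["targets"]}

```bash
mkdir -p pics
python3 - <<'E'
from rig import monitor, eyes
import cv2,pickle
s=monitor.sense();print(s)
d={}
for n in("side","top"):
    c=eyes.capture(n);d[n]=c;cv2.imwrite(f"pics/{n}0.png",c["img"][:,:,::-1]);print(n,c["K"],c["distortion"],c["R"],c["t"])
pickle.dump(d,open("d0.pkl","wb"))
E
```

```text
{'time_s': 0.0, 'joints': array([-1.54440938e+00,  3.13498690e-01,  1.49842308e+00,  1.81413195e-05,
        1.33102435e+00, -2.23423912e-01]), 'dq': array([ 2.48523698e-04,  3.76565686e-05, -1.56490840e-03, -6.91884330e-04,
        1.27452953e-03,  5.03319528e-04]), 'tau': array([ 5.18978140e-04, -4.12269294e+01, -2.59742779e+01, -1.83358225e-04,
        4.14496768e-03,  6.50595631e-07]), 'eef_pos': array([ 129.76447462, -508.44679135,  230.71544236]), 'ee_rot': array([-6.72583344e-04,  9.92209495e-01,  1.24578729e-01,  7.53297368e-05]), 'force': array([ 0.21822422, -0.80774879,  0.18237734]), 'wrist_torque': array([ 0.03571545, -0.04739083, -0.04344975]), 'grip_force': 0.0, 'grip_width': 1.0007913529833339}
side [[531.6497077    0.         325.68580958]
 [  0.         531.6497077  238.6756929 ]
 [  0.           0.           1.        ]] [-0.08467938  0.          0.          0.          0.        ] [[-0.98699233 -0.16052877  0.00875562]
 [-0.06380265  0.34113066 -0.93784812]
 [ 0.14756479 -0.92620753 -0.3469355 ]] [ 521.9794837   151.98758025 1128.56467947]
top [[533.91135067   0.         316.38559378]
 [  0.         533.91135067 241.07461597]
 [  0.           0.           1.        ]] [-0.12288691  0.          0.          0.          0.        ] [[-0.02333333 -0.99971652 -0.00473684]
 [-0.99884777  0.02351129 -0.04183719]
 [ 0.0419367   0.00375518 -0.99911321]] [  21.62931677  508.97289883 1691.41000599]
```

View pics/top0.png

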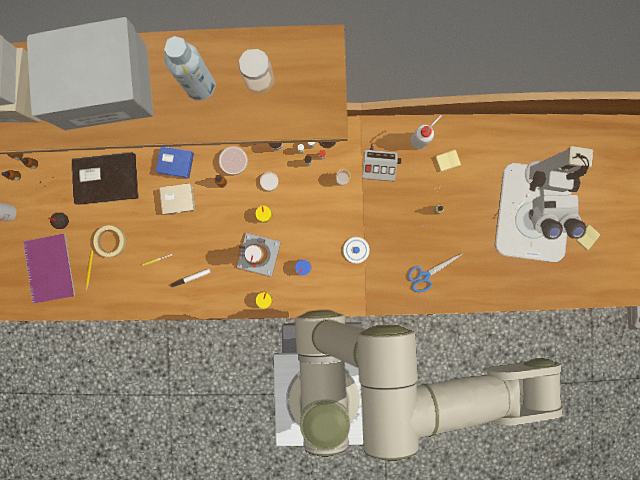

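View pics/side0.png

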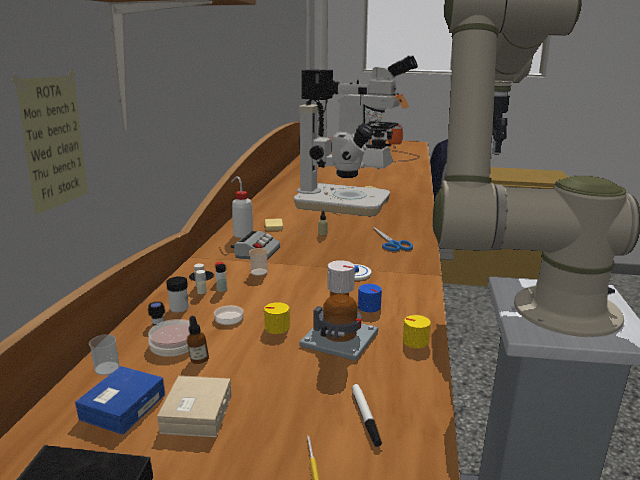

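Top view: the clamped amber bottle with its white cap is at (255,254), and the stand, a white disc with a blue post, is at (356,250). The look-alikes are blue at (303,267) and yellow at (263,213) and (263,300). Bystanders are the brown dropper at (221,181), the beaker at about (342,177) and the oil bottle at (438,209). In the side view the white cap on the amber bottle is at (341,277). The cap meant is the white one with the red pointer on amber glass. I'll confirm it in a crop and measure it.

```bash
cat > h.py <<'E'
import numpy as np,cv2
def ray(c,p):
    u=cv2.undistortPoints(np.array([[p]],float),c["K"],np.array(c["distortion"]))[0,0]
    o=-c["R"].T@c["t"];d=c["R"].T@np.array([u[0],u[1],1]);return o,d
def plane(c,p,z):
    o,d=ray(c,p);return o+d*(z-o[2])/d[2]
def cross(c1,p1,c2,p2):
    A=np.zeros((3,3));b=np.zeros(3);rs=[ray(c1,p1),ray(c2,p2)]
    for o,d in rs:
        d=d/np.linalg.norm(d);M=np.eye(3)-np.outer(d,d);A+=M;b+=M@o
    X=np.linalg.solve(A,b)
    return X,[np.linalg.norm(np.cross(X-o,d/np.linalg.norm(d))) for o,d in rs]
def proj(c,X):
    return cv2.projectPoints(np.array([X],float),cv2.Rodrigues(c["R"])[0],np.array(c["t"],float),c["K"],np.array(c["distortion"]))[0][0,0]
def blobs(c,f,box,amin=5):
    x0,y0,x1,y1=box;hsv=cv2.cvtColor(c["img"],cv2.COLOR_RGB2HSV)[y0:y1,x0:x1].astype(int)
    m=f(hsv[...,0],hsv[...,1],hsv[...,2]).astype(np.uint8)
    n,l,s,ce=cv2.connectedComponentsWithStats(m)
    return [(np.round(ce[i]+[x0,y0],2),s[i,4],s[i,:4]+[x0,y0,0,0]) for i in range(1,n) if s[i,4]>=amin]
white=lambda h,s,v:(s<40)&(v>170)
red=lambda h,s,v:((h<6)|(h>174))&(s>140)&(v>90)
blue=lambda h,s,v:(h>100)&(h<130)&(s>120)
E
python3 - <<'E'
import pickle,cv2,numpy as np
from h import *
d=pickle.load(open("d0.pkl","rb"));t,s=d["top"],d["side"]
print("white top cap",blobs(t,white,(235,230,282,278)));print("red",blobs(t,red,(235,230,282,278),1))
print("stand white",blobs(t,white,(335,230,375,270)));print("stand blue",blobs(t,blue,(345,240,368,262),2))
print("side white",blobs(s,white,(315,255,370,300)),"side blue",blobs(s,blue,(345,260,380,285),2))
a=cv2.resize(t["img"][225:285,225:305],None,fx=5,fy=5,interpolation=cv2.INTER_CUBIC)
b=cv2.resize(s["img"][255:365,295:385],(300*90//110*1,300),interpolation=cv2.INTER_CUBIC)
cv2.imwrite("pics/crop0.png",np.hstack([a,b])[:,:,::-1])
E
```

```text
white top cap [(array([249.76, 236.56]), np.int32(50), array([244, 233,  16,   9])), (array([268.62, 257.79]), np.int32(363), array([247, 238,  33,  38])), (array([253.01, 253.09]), np.int32(216), array([245, 245,  18,  17])), (array([239.67, 266.11]), np.int32(9), array([237, 265,   5,   3]))]
red [(array([251.43, 257.86]), np.int32(7), array([251, 256,   2,   5])), (array([253.5, 265. ]), np.int32(6), array([253, 264,   2,   3]))]
stand white [(array([355.94, 249.66]), np.int32(438), array([343, 237,  26,  26]))]
stand blue [(array([355.79, 249.5 ]), np.int32(28), array([353, 247,   6,   6]))]
side white [(array([340.05, 265.26]), np.int32(194), array([328, 261,  26,  10])), (array([360.75, 270.48]), np.int32(56), array([355, 265,  11,  10])), (array([363.88, 273.74]), np.int32(43), array([355, 267,  15,  11]))] side blue [(array([356.29, 268.57]), np.int32(21), array([355, 266,   4,   6])), (array([364.5, 267.5]), np.int32(2), array([364, 267,   2,   2])), (array([366.2, 271.8]), np.int32(5), array([365, 270,   3,   4])), (array([369., 284.]), np.int32(11), array([364, 284,  11,   1]))]
```

View pics/crop0.png

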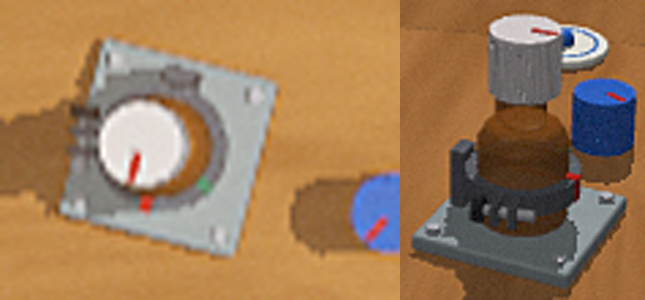

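The crop confirms it: the white fluted cap with the red pointer, over amber glass and the black clamp band. It has a red mark at crop (146,203) and a green one at (205,184). The blue cap stands loose on the bench. Next, the positions.

Run:
```python
import pickle
from h import *
from rig import monitor
from scipy.spatial.transform import Rotation as Ro
np.set_printoptions(precision=1,suppress=True)
d=pickle.load(open("d0.pkl","rb"));t,s=d["top"],d["side"]
c=plane(t,(253.0,253.2),153);print("cap top plane",c,"side reproj",proj(s,c),"white bbox side centre 340.5,265.5")
print("cross",cross(t,(253.0,253.2),s,(340.5,265.5)))
print("dia check",plane(t,(244.5,253),153)-plane(t,(262.5,253),153))
p=plane(t,(251.43,257.86),153)-c;print("pointer",p,np.degrees(np.arctan2(p[1],p[0])))
g=[ (225+205/5-.4,225+184/5-.4)]
for z in(50,60):
  for q in((253.5,265),g[0]):
    v=plane(t,q,z)-c;print("mark",z,v,np.hypot(v[0],v[1]),np.degrees(np.arctan2(v[1],v[0])))
st=plane(t,(355.9,249.6),8);print("stand",st,"side",proj(s,st),np.linalg.norm(plane(t,(343,249.6),8)-plane(t,(369,249.6),8)))
print(plane(t,(355.8,249.5),19))
e=monitor.sense();R=Ro.from_quat(np.roll(e["ee_rot"],-1)).as_matrix();print(R, e["eef_pos"])
```

```text
cap top plane [472.2 195.4 153. ] side reproj [339.9 263.5] white bbox side centre 340.5,265.5
cross (array([471.7, 195.8, 149.3]), [np.float64(0.6126480821710303), np.float64(0.6126480821708489)])
dia check [ 1.2 52.9  0. ]
pointer [-13.5   4.9   0. ] 160.19246697725524
mark 50 [ -34.5   11.8 -103. ] 36.51401508737367 161.07520639570055
mark 50 [ -24.2  -26.2 -103. ] 35.644505793422454 -132.70009839022967
mark 60 [-34.5  10.6 -93. ] 36.13309531075361 162.91575526529658
mark 60 [-24.2 -27.2 -93. ] 36.425000925221134 -131.7053252190203
stand [ 479.3 -115.8    8. ] side [353.2 269. ] 83.0845415168297
[ 479.3 -114.7   19. ]
[[ 1.   0.2 -0. ]
 [ 0.2 -1.   0. ]
 [ 0.  -0.  -1. ]] [ 129.8 -508.5  230.8]
```

{"method": "send_rows", "body": {"targets": [0,0,0,0.6,-0.71,0,1,0,0,0,0.6,-0.71,0,1,0,0,0,0.6,-0.71,0,1,0,0,0,0.6,-0.71,0,1,0,0,0,0.6,-0.71,0,1]}}

```text
time_s: 0.72
eef_pos: [251.9, -256.1, 231.2]
ee_rot: [-0.0, 0.992, 0.124, 0.0]
force: [1.6, -0.2, 0.4]
grip_width: 1.001
grip_force: 0.0
```

{"method": "send_rows", "body": {"targets": [0,0,0,0.6,-0.71,0,1,0,0,0,0.6,-0.71,0,1,0,0,0,0.6,-0.71,0,1,0,0,0,0.6,-0.71,0,1,0,0,0,0.6,-0.71,0,1]}}

```text
time_s: 1.35
eef_pos: [373.7, -5.1, 231.4]
ee_rot: [0.0, 0.992, 0.125, 0.0]
force: [0.0, -1.6, 0.6]
grip_width: 0.999
grip_force: 0.0
```

{"method": "send_rows", "body": {"targets": [0,0,10.6,0,0,0,1,0,0,10.6,0,0,0,1,0,0,10.6,0,0,0,1,0,0,10.6,0,0,0,1,0,0,10.6,0,0,0,1]}}

```text
time_s: 1.98
eef_pos: [373.1, -6.9, 231.1]
ee_rot: [-0.0, 0.943, -0.334, -0.0]
force: [0.4, 0.1, 0.4]
grip_width: 0.999
grip_force: 0.0
```

{"method": "send_rows", "body": {"targets": [0,0,0,-0.169,-0.732,0,1,0,0,0,-0.169,-0.732,0,1,0,0,0,-0.169,-0.732,0,1,0,0,0,-0.169,-0.732,0,1,0,0,0,-0.169,-0.732,0,1]}}

```text
time_s: 2.6
eef_pos: [471.3, 197.6, 231.0]
ee_rot: [0.0, 0.944, -0.331, -0.0]
force: [-0.3, -1.4, 0.2]
grip_width: 0.998
grip_force: 0.0
```

Run:
```python
from rig import monitor, eyes
from h import *
np.set_printoptions(precision=1,suppress=True)
c=eyes.capture("wrist");cv2.imwrite("pics/w1.png",c["img"][:,:,::-1])
s=monitor.sense();print(s["eef_pos"],s["joints"]);print(proj(c,[472,195.5,153]))
for q,a,b in blobs(c,white,(0,0,640,480),800):
    m=(b[0]+b[2]/2-.5,b[1]+b[3]/2-.5);print(q,a,b,plane(c,q,153),plane(c,m,153))
print(blobs(c,red,(0,0,640,480),30))
```

```text
[472.5 201.1 230.7] [0.2 0.3 1.5 0.  1.3 2.4]
[322.2 250.1]
[197.6  14.9] 1628 [169   0  56  36] [631.6 161.9 153. ] [631.  163.4 153. ]
[551.7  28. ] 3347 [515   0  78  63] [495.1  -2.1 153. ] [493.   -2.2 153. ]
[315.  250.4] 3428 [279 220  76  67] [474.9 199.5 153. ] [472.8 199.9 153. ]
[587.2 324.8] 2953 [514 276 126  90] [294.9  72.9 153. ] [304.5  78.2 153. ]
[]
```

View pics/w1.png

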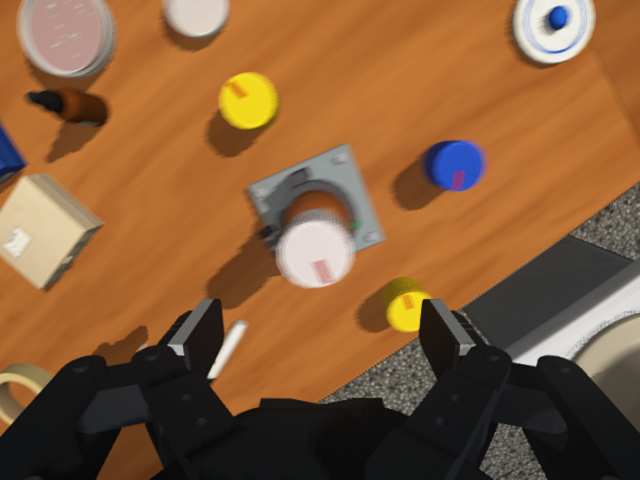

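The wrist view is blurred because the arm was still settling. The cap is at (315,252) and the stand post at (558,17). I'll settle, then measure again.

{"method": "send_rows", "body": {"targets": [0,0,0,0,0,0,1,0,0,0,0,0,0,1]}}

```text
time_s: 2.9
eef_pos: [470.7, 195.5, 231.2]
ee_rot: [0.0, 0.943, -0.331, -0.0]
force: [-0.1, 0.0, 0.5]
grip_width: 1.004
grip_force: 0.0
```

Run:
```python
from rig import monitor, eyes
from h import *
np.set_printoptions(precision=1,suppress=True)
c=eyes.capture("wrist");cv2.imwrite("pics/w2.png",c["img"][:,:,::-1])
s=monitor.sense();print(s["eef_pos"],s["ee_rot"],s["force"]);print(proj(c,[472,195.5,153]),-c["R"].T@c["t"])
hsv=cv2.cvtColor(c["img"],cv2.COLOR_RGB2HSV).astype(int)
for v0 in(170,200,215):
  f=lambda h,s,v:(s<30)&(v>v0)
  for q,a,b in blobs(c,f,(240,180,400,320),500):
    m=(b[0]+b[2]/2-.5,b[1]+b[3]/2-.5);print(v0,q,a,b,plane(c,q,153),plane(c,m,153))
for q,a,b in blobs(c,lambda h,s,v:((h<6)|(h>174))&(s>120),(240,200,400,330),15): print("red",q,a,plane(c,q,153))
for q,a,b in blobs(c,blue,(535,0,590,40),30): print("post",q,a,plane(c,q,17))
for q,a,b in blobs(c,white,(500,0,620,80),30): print("disc",q,a,b,plane(c,(b[0]+b[2]/2,b[1]+b[3]/2),8))
cv2.imwrite("pics/w2c.png",cv2.resize(c["img"][130:310,220:420],None,fx=3,fy=3)[:,:,::-1])
```

```text
[470.7 195.4 231.3] [ 0.   0.9 -0.3 -0. ] [ 0.6 -0.4 -0.4]
[319.2 251.2] [526.9 150.1 373.9]
170 [317.  251.6] 3430 [283 219  70  68] [472.7 196.9 153. ] [472. 197. 153.]
200 [316.9 252.1] 3359 [283 221  70  66] [472.5 197.1 153. ] [471.4 197.5 153. ]
215 [316.9 252.2] 3321 [284 221  68  66] [472.5 197.2 153. ] [471.4 197.5 153. ]
red [324.8 271.4] 147 [457.9 201.8 153. ]
post [582.9  19.7] 89 [ 461.7 -131.3   17. ]
post [558.9  17.3] 441 [ 478.2 -111.1   17. ]
disc [552.3  35.2] 1194 [518   0  76  62] [ 467.7 -108.2    8. ]
disc [555.8  23.6] 1718 [529   0  55  51] [ 471.9 -111.4    8. ]
```

View pics/w2c.png

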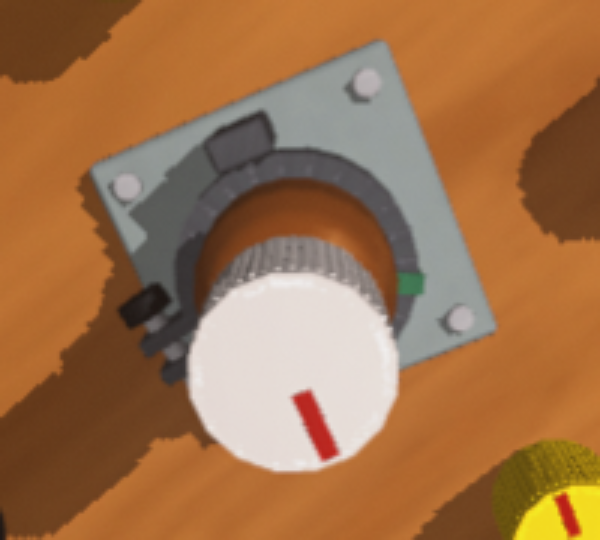

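The crop shows the cap top centred near wrist px (317.5,252.5), with the pointer towards the robot. Both views agree to about 2 mm, so I use (471.7,196.5).

{"method": "send_rows", "body": {"targets": [0,0,0,0,-0.023,0.66,1,0,0,0,0,0,0.66,1,0,0,0,0,0,0.65,1,0,0,0,0,0,0,1]}}

```text
time_s: 3.45
eef_pos: [470.5, 196.3, 111.5]
ee_rot: [0.001, 0.943, -0.332, -0.002]
force: [-0.2, -0.3, 0.9]
grip_width: 0.996
grip_force: 0.0
```

{"method": "send_rows", "body": {"targets": [0,0,0,0,0,0,0.3,0,0,0,0,0,0,0.2,0,0,0,0,0,0,0.15,0,0,0,0,0,0,0.1], "newtons": 20}}

```text
time_s: 3.95
eef_pos: [472.4, 197.4, 114.1]
ee_rot: [-0.001, 0.944, -0.331, 0.001]
force: [0.4, 1.0, 6.3]
grip_width: 0.561
grip_force: 20.6
```

{"method": "send_rows", "body": {"targets": [0,0,0,0,0,0,-0.2,0,0,0,0,0,0,-0.2,0,0,0,0,0,0,-0.2], "newtons": 70}}

```text
time_s: 4.32
eef_pos: [472.4, 197.4, 114.0]
ee_rot: [-0.001, 0.944, -0.331, 0.001]
force: [-0.3, 0.7, 5.9]
grip_width: 0.55
grip_force: 70.7
```

{"method": "send_rows", "body": {"targets": [0,0,0,0,0,0.05,-0.2,0,0,0,0,0,0,-0.2]}}

```text
time_s: 4.58
eef_pos: [472.4, 197.5, 111.0]
ee_rot: [-0.001, 0.944, -0.331, 0.001]
force: [-1.1, 1.5, 7.9]
grip_width: 0.551
grip_force: 70.7
```

{"method": "send_rows", "body": {"targets": [0,0,0,0,0,0.05,-0.2,0,0,0,0,0.05,-0.2,0,0,0,0,0,0,-0.2]}}

```text
schema error: expected a multiple of 7 numbers
```

{"method": "send_rows", "body": {"targets": [0,0,0,0,0,0.03,-0.2,0,0,0,0,0,0,-0.2]}}

```text
time_s: 4.82
eef_pos: [472.5, 197.4, 109.4]
ee_rot: [-0.001, 0.944, -0.331, 0.001]
force: [-1.4, 0.3, 8.7]
grip_width: 0.552
grip_force: 70.7
```

{"method": "send_rows", "body": {"targets": [0,0,0,0,0,0.05,-0.2,0,0,0,0,0.03,0,0,-0.2]}}

```text
schema error: expected a multiple of 7 numbers
```

{"method": "send_rows", "body": {"targets": [0,0,0,0,0,0.08,-0.2,0,0,0,0,0,0,-0.2]}}

```text
time_s: 5.08
eef_pos: [472.5, 197.4, 104.8]
ee_rot: [-0.001, 0.944, -0.331, 0.001]
force: [-3.7, -0.0, 11.8]
grip_width: 0.547
grip_force: 71.2
```

{"method": "send_rows", "body": {"targets": [0,0,0,0,0,0.04,-0.2,0,0,0,0,0,0,-0.2]}}

```text
time_s: 5.32
eef_pos: [472.7, 197.5, 103.9]
ee_rot: [-0.001, 0.944, -0.331, 0.001]
force: [-7.5, -1.4, 24.1]
grip_width: 0.555
grip_force: 72.9
```

{"method": "send_rows", "body": {"targets": [0,0,0,0,0,-0.017,-0.2,0,0,0,0,0,0,-0.2]}}

```text
time_s: 5.58
eef_pos: [472.6, 197.5, 104.0]
ee_rot: [-0.001, 0.944, -0.331, 0.001]
force: [-4.5, -0.1, 16.3]
grip_width: 0.553
grip_force: 71.7
```

{"method": "send_rows", "body": {"targets": [0,0,-5,0,0,0.003,-0.2,0,0,-5,0,0,0,-0.2,0,0,0,0,0,0,-0.2]}}

```text
time_s: 5.95
eef_pos: [473.2, 197.6, 104.0]
ee_rot: [-0.001, 0.969, -0.247, 0.002]
force: [-1.4, 1.2, 15.3]
grip_width: 0.551
grip_force: 71.7
```

```bash
python3 -c "
from rig import monitor as m
s=m.sense();print(s['wrist_torque'],s['force'])"
```

```text
[0.05865242 0.24072507 0.03834523] [-1.40949436  1.23622427 15.31078562]
```

{"method": "send_rows", "body": {"targets": [0,0,-6,0,0,0.004,-0.2,0,0,-6,0,0,0,-0.2,0,0,-6,0,0,0,-0.2]}}

```text
time_s: 6.32
eef_pos: [473.6, 197.7, 104.0]
ee_rot: [-0.001, 0.996, -0.091, 0.003]
force: [-0.2, 1.7, 14.9]
grip_width: 0.552
grip_force: 71.8
```

{"method": "send_rows", "body": {"targets": [0,0,-6,0,0,0,-0.2,0,0,-6,0,0,0,-0.2,0,0,0,0,0,0,-0.2]}}

```text
time_s: 6.7
eef_pos: [473.5, 197.8, 104.0]
ee_rot: [-0.001, 1.0, 0.012, 0.003]
force: [0.7, 1.7, 15.7]
grip_width: 0.547
grip_force: 71.8
```

{"method": "send_rows", "body": {"targets": [0,0,-6,0,0,0,-0.2,0,0,-6,0,0,0,-0.2,0,0,-6,0,0,0,-0.2,0,0,-4,0,0,0,-0.2,0,0,0,0,0,0,-0.2]}}

```text
time_s: 7.32
eef_pos: [473.4, 198.3, 104.0]
ee_rot: [-0.001, 0.979, 0.202, 0.003]
force: [-0.8, 5.9, 16.0]
grip_width: 0.553
grip_force: 71.8
```

Run:
```python
from rig import monitor, eyes
from h import *
s=monitor.sense();print(s['wrist_torque'],s['force'])
c=eyes.capture("wrist");cv2.imwrite("pics/w3.png",c["img"][100:420,150:500,::-1])
```

```text
[ 0.83591822  0.26069348 -0.02165071] [-0.7747817   5.85898793 15.97303744]
```

View pics/w3.png

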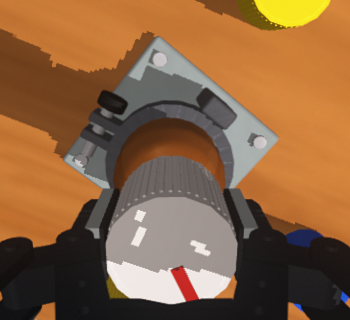

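The pointer still has the same slant in the gripper frame, at crop (185,283), so the cap turned the full 62° with the tool. Now lift.

{"method": "send_rows", "body": {"targets": [0,0,0,0,0,-0.08,-0.2,0,0,0,0,0,-0.08,-0.2,0,0,0,0,0,-0.08,-0.2,0,0,0,0,0,0,-0.2]}}

```text
time_s: 7.88
eef_pos: [472.8, 198.0, 117.3]
ee_rot: [-0.001, 0.979, 0.202, 0.002]
force: [2.3, 5.1, 7.0]
grip_width: 0.554
grip_force: 71.6
```

{"method": "send_rows", "body": {"targets": [0,0,0,0,0,-0.1,-0.2,0,0,0,0,0,-0.1,-0.2,0,0,0,0,0,0,-0.2]}}

```text
time_s: 8.25
eef_pos: [471.8, 197.2, 128.1]
ee_rot: [0.0, 0.979, 0.202, 0.0]
force: [-0.7, 1.9, 2.8]
grip_width: 0.549
grip_force: 73.1
```

{"method": "send_rows", "body": {"targets": [0,0,0,0,0,-0.2,-0.2,0,0,0,0,0,-0.3,-0.2,0,0,0,0,0,-0.4,-0.2,0,0,0,0,0,-0.4,-0.2,0,0,0,0,0,0,-0.2]}}

```text
time_s: 8.88
eef_pos: [472.4, 197.2, 207.7]
ee_rot: [0.0, 0.979, 0.202, 0.002]
force: [0.7, 0.0, -1.2]
grip_width: 0.547
grip_force: 73.0
```

Run:
```python
from rig import monitor, eyes
from h import *
s=monitor.sense();print(s['eef_pos'],s['force'],s['joints'])
c=eyes.capture("side")
import pickle;pickle.dump(c,open("d1.pkl","wb"))
cv2.imwrite("pics/s1.png",cv2.resize(c["img"][140:370,260:440,::-1],None,fx=2.5,fy=2.5))
X=np.array(s['eef_pos']);print(proj(c,X),[(proj(c,[X[0],X[1],z])) for z in (X[2]-10,X[2],X[2]+40)])
```

```text
[472.43498975 197.199817   207.65447801] [ 0.69027601  0.00182913 -1.18500448] [ 1.66367935e-01  3.02237203e-01  1.57569987e+00 -2.42406027e-04
  1.26044256e+00  1.33045025e+00]
[340.25054344 235.502375  ] [array([340.14807777, 240.77844954]), array([340.25054344, 235.502375  ]), array([340.66546291, 214.00884657])]
```

View pics/s1.png

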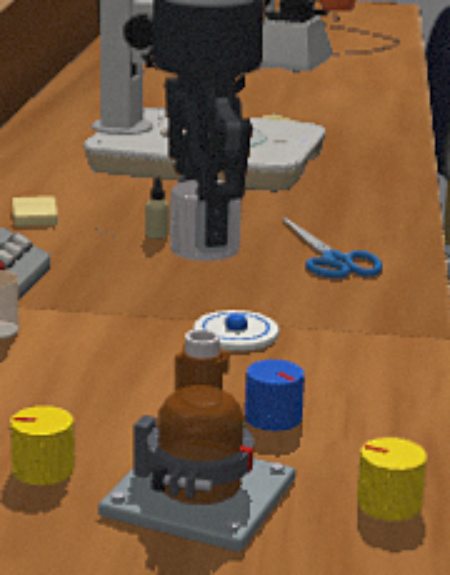

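The cap is held, with its rim about 5 mm below the TCP, the bare neck below it and the stand at crop (237,325). Moving to the stand.

{"method": "send_rows", "body": {"targets": [0,0,0,-0.324,0.798,0,-0.2,0,0,0,-0.324,0.798,0,-0.2,0,0,0,-0.324,0.798,0,-0.2,0,0,0,-0.324,0.798,0,-0.2]}}

```text
time_s: 9.43
eef_pos: [475.5, -11.0, 204.9]
ee_rot: [-0.0, 0.979, 0.202, -0.001]
force: [1.9, 0.9, -0.4]
grip_width: 0.551
grip_force: 73.0
```

{"method": "send_rows", "body": {"targets": [0,0,0,0,0,0,-0.2,0,0,0,0,0,0,-0.2,0,0,0,0,0,0,-0.2]}}

```text
time_s: 9.8
eef_pos: [476.0, -8.4, 205.7]
ee_rot: [-0.0, 0.979, 0.203, -0.0]
force: [-0.2, -0.3, -0.4]
grip_width: 0.55
grip_force: 73.0
```

Run:
```python
from rig import monitor, eyes
from h import *
np.set_printoptions(precision=1,suppress=True)
s=monitor.sense();X=s['eef_pos'];print(X,s['force'])
c=eyes.capture("wrist");cv2.imwrite("pics/w4.png",c["img"][:,:,::-1])
print(proj(c,[479,-113,8]),proj(c,[X[0],X[1],X[2]+39]))
for q,a,b in blobs(c,blue,(0,0,640,480),60): print("blue",q,a,b,plane(c,q,16))
for q,a,b in blobs(c,white,(0,0,640,480),800): print("white",q,a,b,plane(c,(b[0]+b[2]/2-.5,b[1]+b[3]/2-.5),8))
```

```text
[476.   -8.4 205.7] [-0.2 -0.3 -0.4]
[411.6 251.5] [319.8 352.8]
blue [241.8 239.4] 2312 [213 212  56  57] [422.7  57.1  16. ]
blue [412.2 252.7] 314 [383 224  60  58] [ 479.6 -111.    16. ]
blue [413.5 254.6] 326 [404 245  21  20] [ 478.3 -113.3   16. ]
blue [528.2 362.3] 282 [509 351  36  30] [ 413.1 -306.5   16. ]
blue [496.7 401.3] 88 [490 391  15  17] [ 349.3 -302.2   16. ]
white [411.1 249.9] 1573 [374 215  77  74] [ 479.2 -113.4    8. ]
white [412.5 252.3] 1864 [385 226  56  54] [ 478.4 -114.4    8. ]
white [294.4 382.4] 2142 [257 357  78  47] [277.6 -60.7   8. ]
white [356.9 382. ] 882 [335 366  47  33] [ 305.  -131.8    8. ]
```

View pics/w4.png

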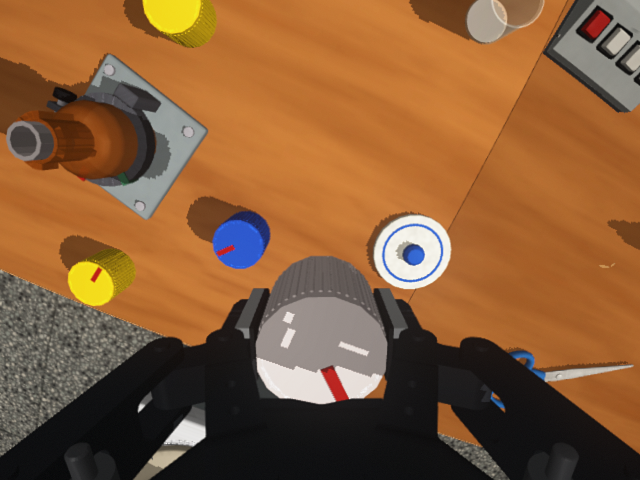

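The wrist view shows the disc at (412,252) with its post at (413,254), giving (479,-113.4). The cap is centred in the fingers at (321,353), as the projection predicts.

{"method": "send_rows", "body": {"targets": [0,0,0,-0.324,0.813,0,-0.2,0,0,0,-0.324,0.813,0,-0.2,0,0,0,0,0,0.8,-0.2,0,0,0,0,0,0.8,-0.2,0,0,0,0,0,0,-0.2]}}

```text
time_s: 10.48
eef_pos: [477.7, -113.1, 107.9]
ee_rot: [-0.002, 0.979, 0.203, -0.003]
force: [0.7, 0.3, 0.6]
grip_width: 0.548
grip_force: 72.9
```

{"method": "send_rows", "body": {"targets": [0,0,0,0,0,0.5,-0.2,0,0,0,0,0,0.5,-0.2,0,0,0,0,0,0,-0.2,0,0,0,0,0,0,-0.2]}}

```text
time_s: 10.98
eef_pos: [480.3, -114.7, 52.2]
ee_rot: [0.001, 0.979, 0.202, 0.001]
force: [-0.1, 0.2, -0.7]
grip_width: 0.552
grip_force: 72.9
```

Run:
```python
from rig import monitor, eyes
from h import *
s=monitor.sense();X=s['eef_pos'];print(X,s['force'],s['joints'])
c=eyes.capture("wrist")
np.set_printoptions(precision=1,suppress=True)
for q,a,b in blobs(c,blue,(0,0,640,480),60): print("blue",q,a,b,plane(c,q,16))
c=eyes.capture("side");cv2.imwrite("pics/s2.png",cv2.resize(c["img"][180:330,280:440,::-1],None,fx=3,fy=3))
```

```text
[ 480.34995166 -114.65747401   52.19724254] [-0.09246032  0.23324812 -0.71965232] [-4.72052938e-01  4.71128586e-01  1.79602942e+00  2.30221655e-05
  8.71293663e-01  6.91260119e-01]
blue [ 31.  244.7] 5536 [  0 200  74 101] [429.9  47.8  16. ]
blue [315.5 245.9] 798 [263 220 110  74] [ 495.1 -105.6   16. ]
blue [485.3 463.3] 636 [467 441  44  39] [ 391.1 -284.4   16. ]
```

View pics/s2.png

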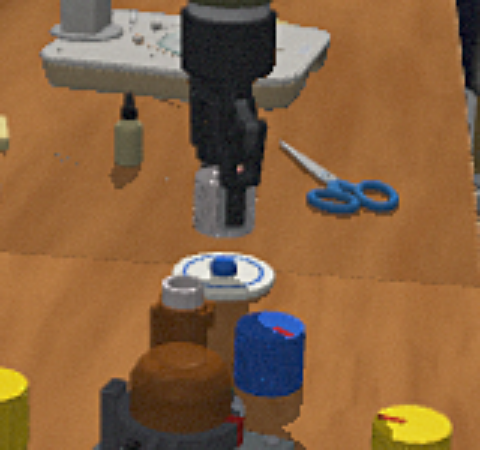

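The cap hangs directly over the post (crop 225,262), about 2 mm off. I'll correct that and lower.

{"method": "send_rows", "body": {"targets": [0,0,0,-0.011,-0.028,0.15,-0.2,0,0,0,0,0,0.2,-0.2,0,0,0,0,0,0.15,-0.2,0,0,0,0,0,0,-0.2,0,0,0,0,0,0,-0.2]}}

```text
time_s: 11.7
eef_pos: [478.0, -113.2, 20.2]
ee_rot: [0.0, 0.979, 0.202, 0.0]
force: [0.8, -0.4, -0.7]
grip_width: 0.548
grip_force: 72.9
```

{"method": "send_rows", "body": {"targets": [0,0,0,0,0,0.04,-0.2,0,0,0,0,0,0.03,-0.2,0,0,0,0,0,0,-0.2]}}

```text
time_s: 12.08
eef_pos: [477.8, -113.1, 15.8]
ee_rot: [-0.0, 0.979, 0.202, -0.0]
force: [0.0, -0.4, 0.0]
grip_width: 0.552
grip_force: 72.9
```

{"method": "send_rows", "body": {"targets": [0,0,0,0,0,0.025,-0.2,0,0,0,0,0,0,-0.2]}}

```text
time_s: 12.32
eef_pos: [477.8, -113.1, 14.3]
ee_rot: [-0.0, 0.979, 0.202, -0.0]
force: [0.8, 1.0, -0.2]
grip_width: 0.55
grip_force: 72.9
```

{"method": "send_rows", "body": {"targets": [0,0,0,0,0,0.02,-0.2,0,0,0,0,0,0,-0.2]}}

```text
time_s: 12.58
eef_pos: [477.9, -113.1, 13.3]
ee_rot: [0.0, 0.979, 0.202, 0.0]
force: [-0.7, 0.9, 2.5]
grip_width: 0.552
grip_force: 73.2
```

{"method": "send_rows", "body": {"targets": [0,0,0,0,0,0.015,-0.2,0,0,0,0,0,0,-0.2]}}

```text
time_s: 12.82
eef_pos: [478.0, -113.2, 13.3]
ee_rot: [0.0, 0.979, 0.202, 0.0]
force: [-4.7, 1.1, 13.7]
grip_width: 0.544
grip_force: 74.7
```

Seated on the disc. Ease off the pressure and release.

{"method": "send_rows", "body": {"targets": [0,0,0,0,0,-0.015,-0.2,0,0,0,0,0,0,0.3,0,0,0,0,0,0,0.6,0,0,0,0,0,0,0.6], "newtons": 20}}

```text
time_s: 13.32
eef_pos: [477.8, -113.1, 13.1]
ee_rot: [-0.0, 0.979, 0.202, -0.0]
force: [-0.4, -1.1, 0.7]
grip_width: 0.8
grip_force: 0.0
```

{"method": "send_rows", "body": {"targets": [0,0,0,0,0,-0.3,0.7,0,0,0,0,0,-0.6,0.7,0,0,0,0,0,-0.8,0.7,0,0,0,0,0,-0.8,0.7,0,0,0,0,0,0,0.7]}}

```text
time_s: 13.95
eef_pos: [479.2, -113.8, 166.3]
ee_rot: [0.002, 0.979, 0.202, 0.003]
force: [0.5, -0.1, 0.2]
grip_width: 0.853
grip_force: 0.0
```

{"method": "send_rows", "body": {"targets": [0,0,0,0,0,0,0.7,0,0,0,0,0,0,0.7,0,0,0,0,0,0,0.7]}}

```text
time_s: 14.32
eef_pos: [477.6, -113.0, 162.3]
ee_rot: [-0.001, 0.979, 0.202, -0.001]
force: [-0.0, 0.2, 0.2]
grip_width: 0.856
grip_force: 0.0
```

Run:
```python
from rig import monitor, eyes
from h import *
s=monitor.sense();print(s['eef_pos'],s['force'])
a=eyes.capture("side")["img"][200:320,280:440];w=eyes.capture("wrist");b=w["img"]
np.set_printoptions(precision=1,suppress=True)
for q,n,bb in blobs(w,white,(200,150,440,400),300): print(q,n,bb,plane(w,(bb[0]+bb[2]/2-.5,bb[1]+bb[3]/2-.5),8))
print(proj(w,[479,-113.4,52]),proj(w,[479,-113.4,8]))
cv2.imwrite("pics/end.png",np.hstack([cv2.resize(a,(400,300)),cv2.resize(b,(400,300))])[:,:,::-1])
```

```text
[ 477.56272138 -112.98969455  162.30813652] [-0.00889635  0.20732441  0.21323852]
[327.  227.7] 4600 [281 180  87  90] [ 479.8 -115.4    8. ]
[321.7 237.5] [321.6 224.4]
```

View pics/end.png

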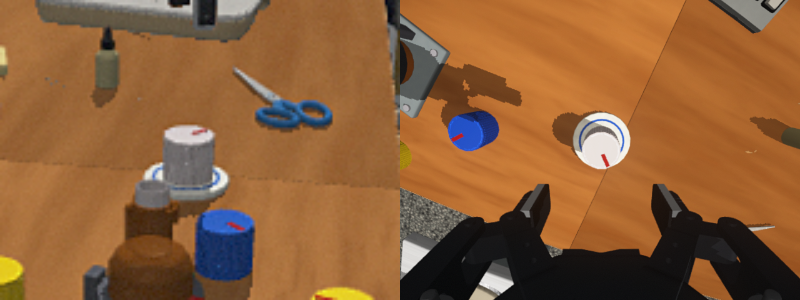

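The cap stands upright and centred on the stand disc (left half: 190,162; right half: 602,147), and the gripper is clear of it. Handing in.

```bash
python3 -c "
from rig import job
print(job.finish_job())"
```

```text
the job is handed in; nothing more can be done
None
```

The cap was pressed, turned about 62°, lifted off and set upright over the stand's post, the gripper is clear, and I handed the job in at about 14 s; the hand-in returned no verdict.

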